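Fetch the middle carton from the stack at the welding bench

TASK

The welder needs the middle one of the three stacked cardboard cartons. Lift off the short top carton and set it down on a clear spot of the bench well away from the stack, put the middle carton lengthwise in the middle of the shallow aluminium tray, then put the top carton back, centred and lengthwise, on the bottom carton, which stays where it is. Do not tip either carton over.

Things in the scene. Friction and masses are not known exactly. Their poses are not given: they have to be found in the camera images.
- top_carton: The upper, shortest carton of the three-high stack: plain brown cardboard with paper tape, rigid, closed, 120 long x 56 wide x 45 high (mm), about 0.35 kg. Its origin is the centre of its underside, x along its length, y across its width, z up. At the start it lies roughly centred and lengthwise on the middle carton.
- middle_carton: The middle carton of the stack, the one that is wanted: same cardboard, rigid, closed, 180 long x 56 wide x 40 high (mm), about 0.65 kg. Its origin is the centre of its underside, x along its length, y across its width, z up. At the start it lies roughly centred and lengthwise on the bottom carton. A look-alike pair of cartons, two high, at the far side of the bench is not part of the job.
- bottom_carton: The bottom, longest carton of the stack, standing loose on the bench: same cardboard, 240 long x 60 wide x 45 high (mm), about 0.95 kg. Its origin is the centre of its underside, x along its length, y across its width, z up. Its length points roughly away from the robot (within 20 degrees).
- tray: Shallow open aluminium tray, fixed to the bench on the other side (left or right) from the stack: 250 long x 150 wide x 15 high (mm) outside, walls and floor 4 mm thick. Its origin is the centre of its underside, x along its length, y across, z up; its length points roughly away from the robot (within 20 degrees). The bench is flat, its surface at the height of this origin, and halfway between the tray's centre and the bottom carton's centre it is clear for 80 mm around.

How it is judged:
By the outcome, as a careful person would: the job done as asked, in the order asked, and still so for the second after the job is handed in, with the robot touching nothing.
It also fails if it takes over 69 s, if anything falls off the work surface, if the arm or the gripper's body presses on something with over 40 N, if the wrist force passes 120 N, or if a joint passes its speed limit or range.

ROBOT

A 7-joint arm with a two-finger parallel gripper is mounted at the origin on the work surface. World frame = base frame: x ahead of the robot, y to its left, z up, the work surface at z = 0. Lengths are in m, angles in rad, forces in N, time in s.
With the tool pointing down it reaches from about 0.425 to 0.925 m from the base axis. Payload 6.8 kg.
Tool frame: the origin (TCP) lies on the centre line of the jaws, within the pads' length; the fingertips stand 11 mm ahead of it and the grasp point (between the pads) lies 8 mm behind it; z points along the fingers, y is the direction in which the jaws open and shut (so a half turn about z gives the same grasp; the last joint's range is limited). The gripper opens to 85 mm and grips with 20 to 120 N. Pads are 22 mm wide; open, the fingers measure 114 mm over their backs; the gripper's body (76 mm by 85 mm) begins 54 mm behind the grasp point. The pads swing forward as they close: fully open they stand 13 mm farther back than shut.
Start: joints at [1.065, 0.477, 0.022, 1.555, -0.011, 1.109, -0.083], TCP at [0.261, -0.622, 0.215] pointing down, gripper open.
Joint ranges: [-2.96, 2.96], [-0.34, 2.1], [-1.41, 1.46], [0.24, 2.44], [-1.37, 4.51], [0.17, 1.92], [-2.96, 2.96]. Speed limits (rad/s): [2.39, 2.39, 3.14, 3.14, 3.14, 3.14, 3.14].

INTERFACE

Orientations are given as a rotation vector (axis times angle).
In Python, from bench import r gives the robot as it stands.
- The arm moves only by the tool send_rows, never from a script. Its argument "deltas" is a list of rows, each a list of 7 numbers: the opening, from 0 (shut) to 1 (fully open), then the shift along the tool's x, y, z as a fraction of full scale, then the turn, a rotation vector about the tool's x, y, z as a fraction of full scale. In form: [[hand, x, y, z, ax, ay, az], ...]. A call has 1 to 20 rows; each row is the pose to reach, as a shift and turn from the pose commanded when the call began, along the tool's axes at that moment, turning the shorter way round; what a row does not reach only later rows make up. Full scale, the value 1, is 150 mm for a shift and 180 degrees for a turn. A row lasts 1/12 s, in which the tool goes at most 41.7 mm and 7.16 degrees, less where a joint would pass 70% of its speed; a pose out of reach is approached as far as the arm can. A call with a number of a shift or a turn outside -1 to 1 is refused whole. A call with a gripper value outside its range is refused whole. The fingers move at their own pace and stop on an object; "squeeze" is the grip in N (left out, the last holds). Time passes only in rows, so rows that repeat a pose let the fingers close. It gives the time, the measured TCP pose, the force and the opening at its end, in the units of the state.
- r.get_obs(): the state, without advancing time (a new reading comes with each control period).
- r.grab_frame(name): name is "scene" or "top" or "wrist"; returns a dict with "pixels" (400x640x3 uint8, red, green, blue), "camera_matrix" (3x3 intrinsics, pixels), "rvec" (rotation vector, rad) and "tvec" (3), from world to camera coordinates, as OpenCV has them. Camera axes: x right, y down, z forward; pixel columns grow to the right and rows downward; lengths in m; the calibration is good to about 2 mm. A picture is of the moment at which its call begins. There is no depth.
- r.hand_in(): hands the job in, once; it reports no verdict.
The state is a dict: "clock": time; "joints": joint angles; "qvel": joint speeds; "tau": joint torques, N m; "tcp_pos": TCP position; "orientation": TCP orientation; "contact_force": force on the tool from outside, world axes, zero at the start; "moment": the same for the moment, N m; "grip_width": finger opening in m.
Only numpy, scipy, OpenCV 4.12 (cv2) and the standard library are available. Lean on these libraries where they do the work, as an engineer would, in place of code of your own. Each camera call takes 0.05 s, during which the arm holds its last target. There are 200 camera calls.

## Working session

There is one attempt and no reset: what is moved stays moved. The work goes in short steps, Python scripts to look and compute and a tool call to move; the robot and the scene stay as the last step left them, time stands still between calls to the robot, and variables do not carry over. Pictures are saved under pics/ and viewed, about 8 in all and at most 12, crops included, and the job is handed in when it is done.

Besides the shell and the picture viewer there is one more tool, called after "Request:" by a JSON object that holds its "fn" and its "kwargs". send_rows: Moves the arm, as the interface text tells. Shift numbers are shares of 150 mm and turn numbers shares of 180 degrees, none past 1 either way. Its arguments: {"type":"object","properties":{"deltas":{"type":"array","items":{"type":"array","items":{"type":"number"}}},"squeeze":{"type":"number"}},"required":["deltas"]}

```bash
mkdir -p pics
cat > h.py <<'E'
import numpy as np,cv2
from bench import r
from scipy.spatial.transform import Rotation as R
def snap(n,f):
    d=r.grab_frame(n);cv2.imwrite('pics/'+f,cv2.cvtColor(d['pixels'],cv2.COLOR_RGB2BGR))
    np.savez('pics/'+f[:-4]+'.npz',**d);return d
def ray(f,pts,z):
    """pixels -> world xy at height z"""
    d=np.load('pics/'+f+'.npz');M=cv2.Rodrigues(d['rvec'])[0];c=-M.T@d['tvec'].ravel()
    z=np.broadcast_to(z,len(pts));o=[]
    for (u,v),h in zip(pts,z):
        w=M.T@np.linalg.solve(d['camera_matrix'],[u,v,1.]);o.append((c+w*(h-c[2])/w[2])[:2])
    return np.array(o)
def state():
    s=r.get_obs();print({k:np.round(s[k],4).tolist() for k in ('clock','joints','tcp_pos','orientation','contact_force','grip_width')});return s
def delta(xyz,yaw):
    """tool-frame shift fraction and turn to reach TCP xyz, pointing down, tool y at world yaw (mod pi)"""
    s=r.get_obs();A=R.from_rotvec(s['orientation'])
    sh=A.inv().apply(np.array(xyz)-s['tcp_pos'])/.15
    y=np.array([np.cos(yaw),np.sin(yaw),0]);z=np.array([0,0,-1.])
    best=min((((A.inv()*R.from_matrix(np.c_[np.cross(k*y,z),k*y,z])).as_rotvec()/np.pi) for k in(1,-1)),key=np.linalg.norm)
    print('shift',sh.round(4),'turn',best.round(4),'rows',np.linalg.norm(sh)*150/41.7,np.linalg.norm(best)*180/7.16)
E
python3 -c "
from h import *
state();a=snap('top','t0.png');b=snap('scene','s0.png')
for d in(a,b):print(d['camera_matrix'].round(1).tolist(),d['rvec'].ravel(),d['tvec'].ravel())"
```

```text
{'clock': 0.0, 'joints': [1.0649, 0.4778, 0.0224, 1.5564, -0.0115, 1.1093, -0.0831], 'tcp_pos': [0.2612, -0.6217, 0.2144], 'orientation': [-3.0779, -0.6204, 0.0008], 'contact_force': [-0.4765, -0.0627, -0.0443], 'grip_width': 0.0854}
[[401.7, 0.0, 327.6], [0.0, 401.7, 201.6], [0.0, 0.0, 1.0]] [ 1.97991784 -2.2485293   0.22871955] [0.04515202 0.55751444 0.78129559]
[[499.6, 0.0, 330.9], [0.0, 499.6, 202.8], [0.0, 0.0, 1.0]] [ 2.11431241  0.81257929 -0.39841168] [-0.38413732 -0.14950253  1.35144877]
```

View pics/t0.png

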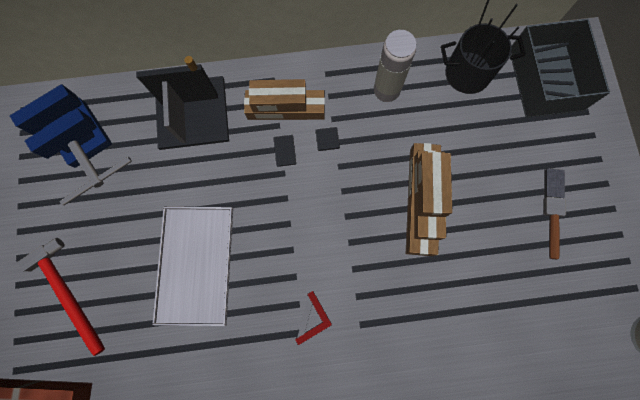

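View pics/s0.png

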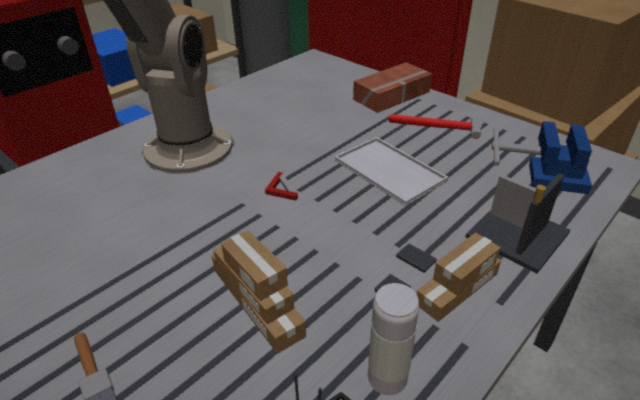

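The top view shows the three-carton stack at about (430,200), the tray at (193,266) and the look-alike pair at (285,98). The scene view agrees. I'll enlarge the stack and tray.

```bash
python3 -c "
import cv2,numpy as np
a=cv2.imread('pics/t0.png')
x=cv2.resize(a[130:270,390:480],None,fx=4,fy=4,interpolation=cv2.INTER_CUBIC)
y=cv2.resize(a[195:335,145:245],None,fx=4,fy=4,interpolation=cv2.INTER_CUBIC)
cv2.imwrite('pics/c0.png',np.hstack([x,y]))"
```

```text
(no output)
```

View pics/c0.png

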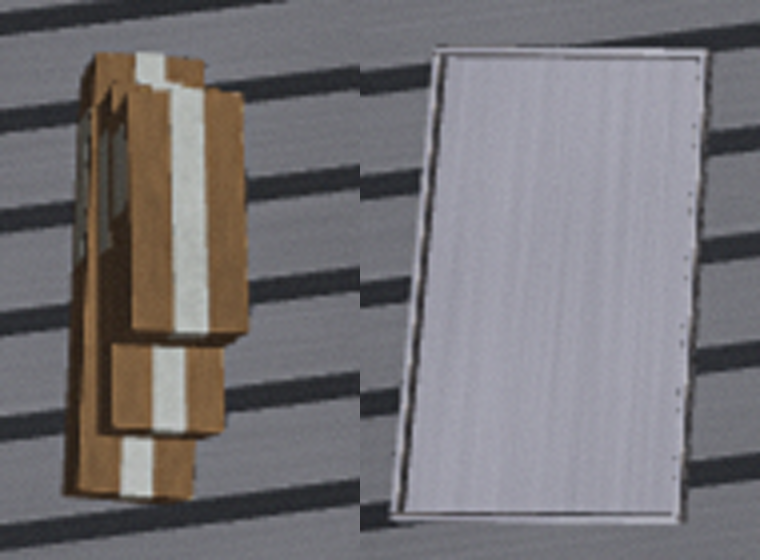

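The left half shows the stack: top-carton face corners (127,90), (243,92), (247,332), (133,333), middle near edge (113,432)–(224,432), and bottom edges (95,53)–(203,58) and (77,495)–(191,500). The right half shows the tray rim: (433,48), (710,50), (685,521), (391,518).

```bash
cat > m.py <<'E'
from h import *
P=lambda l,x0,y0:[(u/4+x0-.375,v/4+y0-.375) for u,v in l]
def show(n,c):
    L=(c[0]+c[1]-c[2]-c[3])/2
    print(n,'centre',c.mean(0).round(4),'yaw',np.degrees(np.arctan2(L[1],L[0])).round(2),'len',np.linalg.norm(L).round(4),'wid',np.linalg.norm((c[0]-c[1]+c[3]-c[2])/2).round(4))
show('top',ray('t0',P([(127,90),(243,92),(247,332),(133,333)],390,130),.13))
show('bot',ray('t0',P([(95,53),(203,58),(191,500),(77,495)],390,130),.045))
show('tray',ray('t0',P([(433-360,48),(710-360,50),(685-360,521),(391-360,518)],145,195),.015))
print('mid near',ray('t0',P([(113,432),(224,432)],390,130),.085))
E
python3 m.py
```

```text
top centre [ 0.5552 -0.2363] yaw -9.26 len 0.1197 wid 0.0552
bot centre [ 0.5446 -0.2324] yaw -11.97 len 0.2407 wid 0.0588
tray centre [0.4692 0.2737] yaw -7.49 len 0.2475 wid 0.152
mid near [[ 0.4581261  -0.19311473]
 [ 0.45117788 -0.24757019]]
```

```bash
python3 -c "
from h import *
delta((.555,-.236,.20),np.radians(80.7))"
```

```text
shift [ 2.8017 -1.6122  0.0992] turn [-0.0005  0.0002  0.1783] rows 11.633046867533535 4.482593168041787
```

Request:
{"fn": "send_rows", "kwargs": {"deltas": [[1,0.234,-0.134,0,0,0,0],[1,0.467,-0.269,0,0,0,0],[1,0.7,-0.403,0,0,0,0],[1,0.934,-0.537,0,0,0,0]], "squeeze": 60}}

```text
clock: 0.43
tcp_pos: [0.3599, -0.4921, 0.2149]
orientation: [-3.079, -0.62, 0.001]
contact_force: [1.0, 0.2, 0.8]
grip_width: 0.0857
```

Request:
{"fn": "send_rows", "kwargs": {"deltas": [[1,0.234,-0.134,0,0,0,0],[1,0.467,-0.269,0,0,0,0],[1,0.7,-0.403,0,0,0,0],[1,0.934,-0.537,0,0,0,0]]}}

```text
clock: 0.77
tcp_pos: [0.458, -0.3634, 0.2152]
orientation: [-3.079, -0.62, 0.001]
contact_force: [1.2, -0.1, 0.2]
grip_width: 0.0856
```

Request:
{"fn": "send_rows", "kwargs": {"deltas": [[1,0.234,-0.134,0,0,0,0.036],[1,0.467,-0.269,0,0,0,0.072],[1,0.7,-0.403,0.05,0,0,0.108],[1,0.934,-0.537,0.1,0,0,0.144],[1,0.934,-0.537,0.1,0,0,0.178],[1,0.934,-0.537,0.1,0,0,0.178],[1,0.934,-0.537,0.1,0,0,0.178]]}}

```text
clock: 1.35
tcp_pos: [0.5549, -0.237, 0.1999]
orientation: [3.131, -0.248, -0.002]
contact_force: [-0.2, -0.2, 1.2]
grip_width: 0.0857
```

```bash
python3 -c "
from h import *
state();delta((.555,-.236,.104),np.radians(80.7));snap('wrist','w0.png')"
```

```text
{'clock': 1.35, 'joints': [0.3352, 0.3763, -0.0458, 1.7465, 0.0208, 1.0204, -1.4473], 'tcp_pos': [0.5549, -0.237, 0.1999], 'orientation': [3.1311, -0.2481, -0.002], 'contact_force': [-0.2, -0.1683, 1.2047], 'grip_width': 0.0857}
shift [ 4.000e-04 -7.000e-03  6.396e-01] turn [0.0002 0.0004 0.0013] rows 2.300941035552483 0.03525083409900728
```

View pics/w0.png

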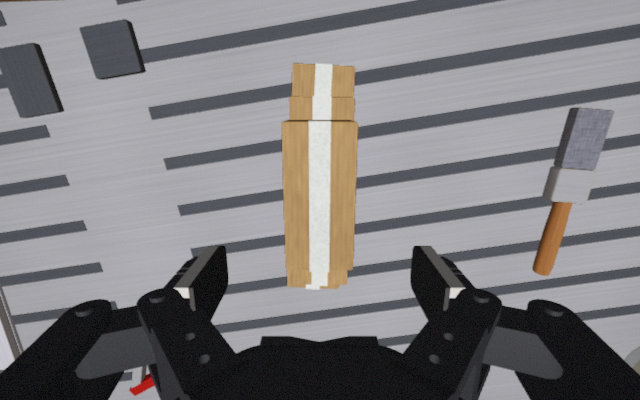

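The wrist view shows the top-carton face at about (283,122)–(357,122) on the far side and (287,270)–(353,270) on the near side, centred between the jaws. The middle far edge is at row 97 and the bottom far edge at row 65.

```bash
python3 -c "
from h import *
print(ray('w0',[(283,122),(357,122),(353,270),(287,270)],.13).round(4));print(ray('w0',[(291,97),(355,97)],.085),ray('w0',[(293,64),(355,67)],.045))"
```

```text
[[ 0.6184 -0.22  ]
 [ 0.61   -0.2724]
 [ 0.493  -0.2544]
 [ 0.5016 -0.2009]]
[[ 0.63638869 -0.22529808]
 [ 0.6278727  -0.27843402]] [[ 0.66699882 -0.22939516]
 [ 0.65520289 -0.28649967]]
```

Request:
{"fn": "send_rows", "kwargs": {"deltas": [[1,0,-0.007,0.2,0,0,0],[1,0,-0.007,0.4,0,0,0],[1,0,-0.007,0.55,0,0,0],[1,0,-0.007,0.64,0,0,0],[1,0,-0.007,0.64,0,0,0],[1,0,-0.007,0.64,0,0,0]]}}

```text
clock: 1.9
tcp_pos: [0.5544, -0.2374, 0.1043]
orientation: [3.131, -0.255, -0.002]
contact_force: [0.5, 0.5, 0.3]
grip_width: 0.0854
```

Request:
{"fn": "send_rows", "kwargs": {"deltas": [[0,0,0,0,0,0,0],[0,0,0,0,0,0,0],[0,0,0,0,0,0,0],[0,0,0,0,0,0,0],[0,0,0,0,0,0,0],[0,0,0,0,0,0,0],[0,0,0,0,0,0,0],[0,0,0,0,0,0,0]], "squeeze": 50}}

```text
clock: 2.57
tcp_pos: [0.5564, -0.2368, 0.1065]
orientation: [3.13, -0.254, 0.004]
contact_force: [-2.2, -0.5, 5.3]
grip_width: 0.0536
```

Request:
{"fn": "send_rows", "kwargs": {"deltas": [[0,0,0,-0.05,0,0,0],[0,0,0,-0.15,0,0,0],[0,0,0,-0.3,0,0,0],[0,0,0,-0.45,0,0,0],[0,0,0,-0.55,0,0,0],[0,0,0,-0.6,0,0,0],[0,0,0,-0.6,0,0,0]]}}

```text
clock: 3.15
tcp_pos: [0.5565, -0.2359, 0.1966]
orientation: [3.131, -0.253, 0.005]
contact_force: [-0.0, -0.5, -2.4]
grip_width: 0.0536
```

```bash
python3 -c "
from h import *
state();delta((.507,.02,.194),np.radians(81));snap('top','t1.png');snap('scene','s1.png')
import cv2
a=cv2.imread('pics/t1.png')[130:270,390:480];b=cv2.imread('pics/s1.png')[180:360,180:360]
cv2.imwrite('pics/c1.png',np.hstack([cv2.resize(a,(360,560),interpolation=2),cv2.resize(b,(440,560))]))"
```

```text
{'clock': 3.15, 'joints': [0.3344, 0.3789, -0.0473, 1.7509, 0.0207, 1.0088, -1.4526], 'tcp_pos': [0.5565, -0.2359, 0.1966], 'orientation': [3.1306, -0.253, 0.0054], 'contact_force': [-0.0086, -0.472, -2.4444], 'grip_width': 0.0536}
shift [-0.5998 -1.6309  0.0145] turn [ 0.0002 -0.0011 -0.0013] rows 6.250906687431115 0.04370680954124769
```

View pics/c1.png

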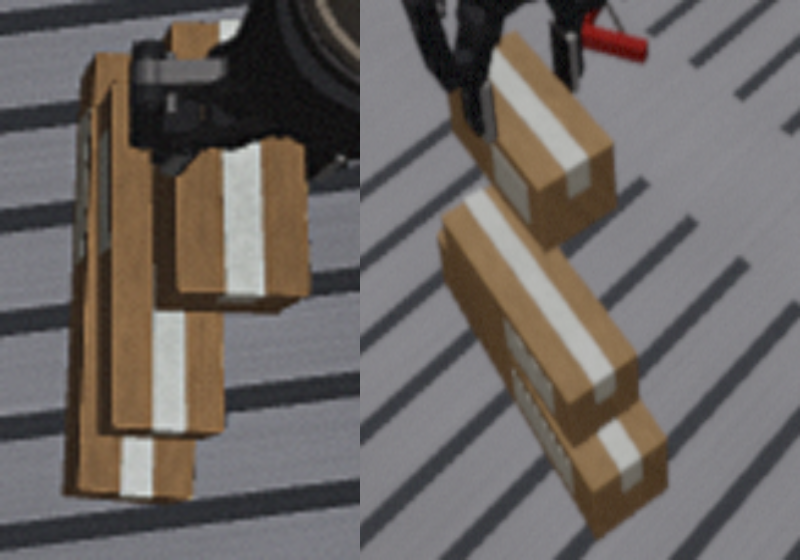

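The carton is held level, and the middle carton is undisturbed (near edge still at crop row 432). Next is the bench spot.

Request:
{"fn": "send_rows", "kwargs": {"deltas": [[0,-0.03,-0.08,0,0,0,0],[0,-0.09,-0.24,0,0,0,0],[0,-0.165,-0.45,0,0,0,0],[0,-0.24,-0.65,0,0,0,0],[0,-0.3,-0.815,0,0,0,0]]}}

```text
clock: 3.67
tcp_pos: [0.5289, -0.1042, 0.193]
orientation: [-3.13, 0.25, 0.005]
contact_force: [0.7, 0.2, -3.3]
grip_width: 0.0535
```

Request:
{"fn": "send_rows", "kwargs": {"deltas": [[0,-0.08,-0.22,0,0,0,0],[0,-0.15,-0.42,0,0,0,0],[0,-0.22,-0.6,0,0,0,0],[0,-0.27,-0.74,0,0,0,0],[0,-0.3,-0.815,0,0,0,0],[0,-0.3,-0.815,0,0,0,0],[0,-0.3,-0.815,0,0,0,0]]}}

```text
clock: 4.25
tcp_pos: [0.5049, 0.021, 0.1935]
orientation: [3.131, -0.249, -0.003]
contact_force: [0.2, -0.4, -2.8]
grip_width: 0.0538
```

Request:
{"fn": "send_rows", "kwargs": {"deltas": [[0,0,0,0.1,0,0,0],[0,0,0,0.3,0,0,0],[0,0,0,0.5,0,0,0],[0,0,0,0.7,0,0,0],[0,0,0,0.85,0,0,0],[0,0,0,0.95,0,0,0],[0,0,0,1.0,0,0,0],[0,0,0,1.0,0,0,0],[0,0,0,1.0,0,0,0]]}}

```text
clock: 5.0
tcp_pos: [0.5062, 0.0194, 0.0445]
orientation: [3.131, -0.255, -0.0]
contact_force: [-0.4, 0.1, -2.5]
grip_width: 0.0538
```

Request:
{"fn": "send_rows", "kwargs": {"deltas": [[0,0,0,0.05,0,0,0],[0,0,0,0.1,0,0,0],[0,0,0,0.125,0,0,0],[0,0,0,0.14,0,0,0],[0,0,0,0.15,0,0,0],[0,0,0,0.15,0,0,0],[0,0,0,0.15,0,0,0]]}}

```text
clock: 5.58
tcp_pos: [0.5062, 0.0202, 0.022]
orientation: [-3.131, 0.253, -0.0]
contact_force: [0.1, 0.4, -3.3]
grip_width: 0.0535
```

Request:
{"fn": "send_rows", "kwargs": {"deltas": [[0,0,0,0.01,0,0,0],[0,0,0,0.015,0,0,0],[0,0,0,0.02,0,0,0],[0,0,0,0.02,0,0,0]]}}

```text
clock: 5.92
tcp_pos: [0.5063, 0.02, 0.0212]
orientation: [3.131, -0.254, 0.001]
contact_force: [-8.3, -0.9, 25.3]
grip_width: 0.0532
```

Request:
{"fn": "send_rows", "kwargs": {"deltas": [[0,0,0,-0.012,0,0,0],[1,0,0,-0.012,0,0,0],[1,0,0,-0.012,0,0,0],[1,0,0,-0.012,0,0,0],[1,0,0,-0.012,0,0,0],[1,0,0,-0.012,0,0,0],[1,0,0,-0.012,0,0,0]]}}

```text
clock: 6.5
tcp_pos: [0.506, 0.0201, 0.0206]
orientation: [3.131, -0.253, -0.0]
contact_force: [0.1, 0.3, -0.7]
grip_width: 0.0852
```

Request:
{"fn": "send_rows", "kwargs": {"deltas": [[1,0,0,-0.1,0,0,0],[1,0,0,-0.3,0,0,0],[1,0,0,-0.55,0,0,0],[1,0,0,-0.8,0,0,0],[1,0,0,-1,0,0,0],[1,0,0,-1,0,0,0],[1,0,0,-1,0,0,0]]}}

```text
clock: 7.08
tcp_pos: [0.5073, 0.0202, 0.1724]
orientation: [-3.131, 0.254, -0.007]
contact_force: [-0.2, -0.3, -0.2]
grip_width: 0.0854
```

```bash
python3 -c "
from h import *
state();snap('wrist','w1.png');delta((.545,-.235,.17),np.radians(81.5))"
```

```text
{'clock': 7.0833, 'joints': [-0.0078, 0.2591, -0.1813, 1.9881, 0.0599, 0.8951, -1.9528], 'tcp_pos': [0.5073, 0.0202, 0.1724], 'orientation': [-3.1307, 0.2536, -0.0066], 'contact_force': [-0.1793, -0.3458, -0.211], 'grip_width': 0.0854}
shift [0.53   1.6363 0.0054] turn [-0.     -0.0002 -0.0042] rows 6.187236480871568 0.10545204354944407
```

View pics/w1.png

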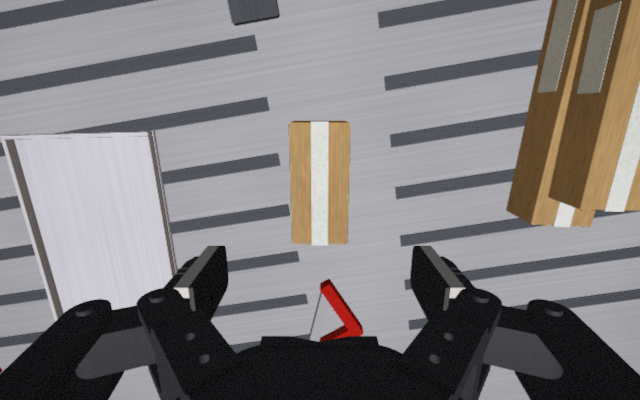

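The top carton stands upright on the bench, with its face at (289,122)–(350,122) and (292,243)–(348,243). Back to the stack.

Request:
{"fn": "send_rows", "kwargs": {"deltas": [[1,0.07,0.2,0,0,0,0],[1,0.14,0.45,0,0,0,0],[1,0.21,0.65,0,0,0,0],[1,0.265,0.82,0,0,0,0]]}}

```text
clock: 7.47
tcp_pos: [0.5242, -0.1102, 0.1686]
orientation: [3.131, -0.255, -0.005]
contact_force: [0.9, 0.9, 0.3]
grip_width: 0.0855
```

Request:
{"fn": "send_rows", "kwargs": {"deltas": [[1,0.07,0.2,0,0,0,0],[1,0.14,0.45,0,0,0,0],[1,0.21,0.65,0,0,0,0],[1,0.265,0.82,0,0,0,0],[1,0.265,0.82,0,0,0,0],[1,0.265,0.82,0,0,0,0]]}}

```text
clock: 7.97
tcp_pos: [0.5434, -0.237, 0.1683]
orientation: [-3.131, 0.259, 0.006]
contact_force: [-0.1, 1.0, 0.3]
grip_width: 0.0852
```

```bash
python3 -c "
from h import *
from m import show
show('stowed',ray('w1',[(289,122),(350,122),(348,243),(292,243)],.045))
state();snap('wrist','w2.png');delta((.545,-.235,.062),np.radians(81.5))"
```

```text
top centre [ 0.5552 -0.2363] yaw -9.26 len 0.1197 wid 0.0552
bot centre [ 0.5446 -0.2324] yaw -11.97 len 0.2407 wid 0.0588
tray centre [0.4692 0.2737] yaw -7.49 len 0.2475 wid 0.152
mid near [[ 0.4581261  -0.19311473]
 [ 0.45117788 -0.24757019]]
stowed centre [0.5067 0.0206] yaw -9.03 len 0.1179 wid 0.0555
{'clock': 7.9667, 'joints': [0.3482, 0.3944, -0.0546, 1.7993, 0.0263, 0.9525, -1.4531], 'tcp_pos': [0.5434, -0.237, 0.1683], 'orientation': [-3.1305, 0.2587, 0.0061], 'contact_force': [-0.0547, 1.0434, 0.2732], 'grip_width': 0.0852}
shift [ 1.040e-02 -7.000e-04  7.107e-01] turn [-0.0003  0.0011 -0.0044] rows 2.5567726389593632 0.11438268487890112
```

View pics/w2.png

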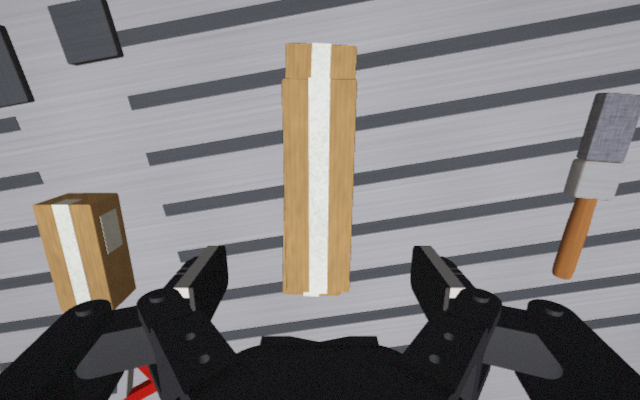

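The middle-carton face runs from (282,80)–(355,80) on the far side to (283,291)–(350,291) on the near side, and the bottom far edge is at (286,43)–(356,46).

```bash
sed -i 's/^show/if __name__=="__main__": show/;s/^print/if __name__=="__main__": print/' m.py; python3 -c "
from h import *
from m import show
show('mid',ray('w2',[(282,80),(355,80),(350,291),(283,291)],.085))
show('mid(top cam near)',ray('w2',[(282,80),(355,80),(350,291),(283,291)],.085))
print(ray('w2',[(286,43),(356,46)],.045))"
```

```text
mid centre [ 0.5448 -0.2349] yaw -10.09 len 0.1761 wid 0.0565
mid(top cam near) centre [ 0.5448 -0.2349] yaw -10.09 len 0.1761 wid 0.0565
[[ 0.6675303  -0.22908609]
 [ 0.65571985 -0.28594741]]
```

Request:
{"fn": "send_rows", "kwargs": {"deltas": [[1,0,-0.01,0.2,0,0,0.003],[1,0,-0.01,0.4,0,0,0.003],[1,0,-0.01,0.58,0,0,0.003],[1,0,-0.01,0.69,0,0,0.003],[1,0,-0.01,0.69,0,0,0.003],[1,0,-0.01,0.69,0,0,0.003]]}}

```text
clock: 8.52
tcp_pos: [0.5444, -0.232, 0.0661]
orientation: [-3.129, 0.264, 0.005]
contact_force: [-0.4, 0.1, 0.2]
grip_width: 0.0854
```

Request:
{"fn": "send_rows", "kwargs": {"deltas": [[0,0,0,0,0,0,0],[0,0,0,0,0,0,0],[0,0,0,0,0,0,0],[0,0,0,0,0,0,0],[0,0,0,0,0,0,0],[0,0,0,0,0,0,0],[0,0,0,0,0,0,0],[0,0,0,0,0,0,0]], "squeeze": 70}}

```text
clock: 9.18
tcp_pos: [0.5471, -0.2345, 0.0692]
orientation: [3.129, -0.268, 0.007]
contact_force: [0.8, -0.5, 7.9]
grip_width: 0.0003
```

Request:
{"fn": "send_rows", "kwargs": {"deltas": [[0,0,0,-0.05,0,0,0],[0,0,0,-0.15,0,0,0],[0,0,0,-0.3,0,0,0],[0,0,0,-0.5,0,0,0],[0,0,0,-0.7,0,0,0],[0,0,0,-0.85,0,0,0],[0,0,0,-0.9,0,0,0],[0,0,0,-0.9,0,0,0]]}}

```text
clock: 9.85
tcp_pos: [0.5464, -0.2345, 0.2049]
orientation: [3.129, -0.268, 0.007]
contact_force: [0.7, 0.1, -0.3]
grip_width: -0.0
```

```bash
python3 -c "
from h import *
state();snap('wrist','w3.png');delta((.4692,.2737,.2),np.radians(82.5))"
```

```text
{'clock': 9.85, 'joints': [0.3428, 0.3544, -0.0539, 1.7664, 0.0222, 1.0165, -1.4612], 'tcp_pos': [0.5464, -0.2345, 0.2049], 'orientation': [3.129, -0.2684, 0.0073], 'contact_force': [0.6662, 0.073, -0.3178], 'grip_width': -0.0}
shift [-1.0765 -3.2498  0.0165] turn [ 0.0001 -0.0005 -0.0128] rows 12.3146156528101 0.3213457715076837
```

View pics/w3.png

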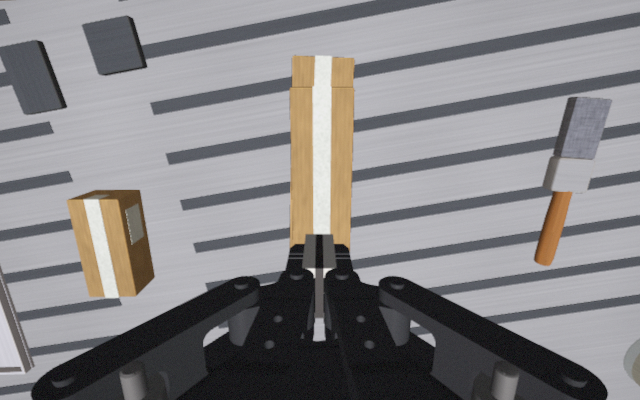

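The jaws shut to zero yet the middle carton still seems to be on the stack (far edge (291,87)–(353,87)), so the grasp failed. I'll check where it is now.

```bash
python3 -c "
from h import *
print(ray('w3',[(291,87),(353,87)],.085),ray('w3',[(292,56),(354,59)],.045)); print(ray('w2',[(282,80),(355,80)],.085))
snap('top','t2.png');snap('scene','s2.png')
a=cv2.imread('pics/t2.png')[130:270,390:480];b=cv2.imread('pics/s2.png')[180:360,180:360]
cv2.imwrite('pics/c2.png',np.hstack([cv2.resize(a,(360,560),interpolation=2),cv2.resize(b,(440,560))]))"
```

```text
[[ 0.6369681  -0.22521631]
 [ 0.6279473  -0.27717738]] [[ 0.66740387 -0.2287211 ]
 [ 0.65473881 -0.28632138]]
[[ 0.63592432 -0.2240234 ]
 [ 0.62710861 -0.27672374]]
```

View pics/c2.png

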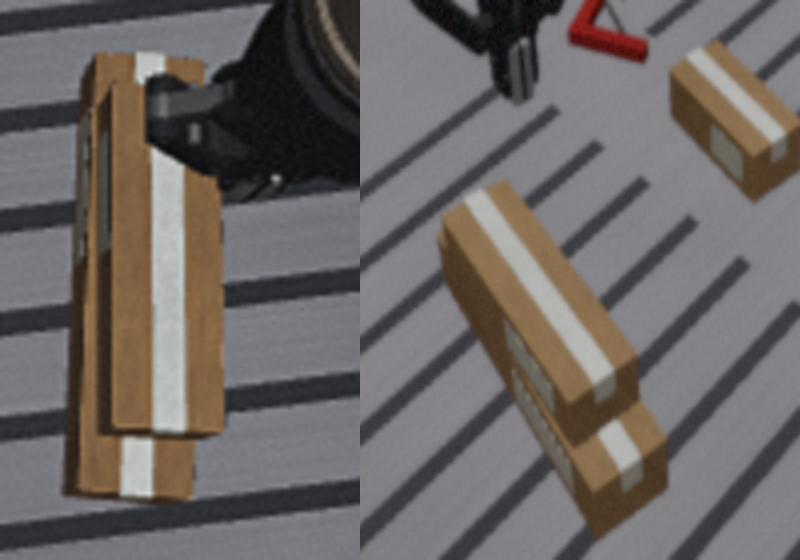

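The middle carton has not moved and nothing is disturbed. I'll retry, closing in stages to see where contact is made.

Request:
{"fn": "send_rows", "kwargs": {"deltas": [[1,0,0,0,0,0,0],[1,0,0,0,0,0,0],[1,0,0,0,0,0,0],[1,0,0,0,0,0,0],[1,0,0,0,0,0,0],[1,0,0,0,0,0,0],[1,0,0,0,0,0,0],[1,0,0,0,0,0,0]], "squeeze": 50}}

```text
clock: 10.67
tcp_pos: [0.5452, -0.234, 0.2022]
orientation: [3.13, -0.268, 0.0]
contact_force: [0.0, -0.2, 0.2]
grip_width: 0.0853
```

```bash
python3 -c "
from h import *
state();delta((.5435,-.2353,.062),np.radians(80))"
```

```text
{'clock': 10.6667, 'joints': [0.3427, 0.3575, -0.054, 1.7685, 0.0222, 1.016, -1.4613], 'tcp_pos': [0.5452, -0.234, 0.2022], 'orientation': [3.1301, -0.2681, 0.0002], 'contact_force': [0.0288, -0.2299, 0.2388], 'grip_width': 0.0853}
shift [-0.0099  0.0103  0.9349] turn [ 0.     -0.      0.0012] rows 3.3632615270097097 0.029154475240059874
```

Request:
{"fn": "send_rows", "kwargs": {"deltas": [[1,-0.01,0.01,0.2,0,0,0],[1,-0.01,0.01,0.4,0,0,0],[1,-0.01,0.01,0.6,0,0,0],[1,-0.01,0.01,0.8,0,0,0],[1,-0.01,0.01,0.93,0,0,0],[1,-0.01,0.01,0.93,0,0,0],[1,-0.01,0.01,0.93,0,0,0],[1,-0.01,0.01,0.93,0,0,0]]}}

```text
clock: 11.33
tcp_pos: [0.5445, -0.2356, 0.0641]
orientation: [3.13, -0.268, 0.003]
contact_force: [0.5, -0.1, 0.1]
grip_width: 0.0856
```

Request:
{"fn": "send_rows", "kwargs": {"deltas": [[0.7,0,0,0,0,0,0],[0.7,0,0,0,0,0,0],[0.7,0,0,0,0,0,0],[0.7,0,0,0,0,0,0],[0.7,0,0,0,0,0,0],[0.7,0,0,0,0,0,0]]}}

```text
clock: 11.83
tcp_pos: [0.5436, -0.2352, 0.0629]
orientation: [3.13, -0.268, 0.001]
contact_force: [-0.6, 0.7, -0.5]
grip_width: 0.0597
```

Request:
{"fn": "send_rows", "kwargs": {"deltas": [[0.55,0,0,0,0,0,0],[0.55,0,0,0,0,0,0],[0.55,0,0,0,0,0,0],[0.55,0,0,0,0,0,0],[0.55,0,0,0,0,0,0]]}}

```text
clock: 12.25
tcp_pos: [0.5435, -0.2357, 0.0636]
orientation: [3.13, -0.268, 0.001]
contact_force: [-2.7, 0.4, 7.8]
grip_width: 0.0528
```

Request:
{"fn": "send_rows", "kwargs": {"deltas": [[0.4,0,0,0,0,0,0],[0.4,0,0,0,0,0,0],[0.4,0,0,0,0,0,0],[0.4,0,0,0,0,0,0]]}}

```text
clock: 12.58
tcp_pos: [0.5435, -0.2357, 0.0636]
orientation: [3.13, -0.268, 0.001]
contact_force: [-2.4, 0.2, 6.8]
grip_width: 0.0532
```

Request:
{"fn": "send_rows", "kwargs": {"deltas": [[0.4,0,0,-0.02,0,0,0],[0.4,0,0,-0.05,0,0,0],[0.4,0,0,-0.1,0,0,0],[0.4,0,0,-0.1,0,0,0],[0.4,0,0,-0.1,0,0,0]]}}

```text
clock: 13.0
tcp_pos: [0.5437, -0.2352, 0.0781]
orientation: [3.13, -0.268, 0.001]
contact_force: [-0.1, -0.3, -5.9]
grip_width: 0.0528
```

Held this time: load −5.9 N, width 53 mm. Lift and carry, checking the width as I go.

Request:
{"fn": "send_rows", "kwargs": {"deltas": [[0.4,0,0,-0.05,0,0,0],[0.4,0,0,-0.15,0,0,0],[0.4,0,0,-0.28,0,0,0],[0.4,0,0,-0.42,0,0,0],[0.4,0,0,-0.54,0,0,0],[0.4,0,0,-0.6,0,0,0],[0.4,0,0,-0.6,0,0,0],[0.4,0,0,-0.6,0,0,0]]}}

```text
clock: 13.67
tcp_pos: [0.5433, -0.2352, 0.1676]
orientation: [3.13, -0.268, 0.0]
contact_force: [-0.6, -0.5, -5.4]
grip_width: 0.0525
```

```bash
python3 -c "
from h import *
state();delta((.4692,.2737,.165),np.radians(82.5))"
```

```text
{'clock': 13.6667, 'joints': [0.3456, 0.3919, -0.0543, 1.8051, 0.0256, 0.9452, -1.4613], 'tcp_pos': [0.5433, -0.2352, 0.1676], 'orientation': [3.1301, -0.268, 0.0002], 'contact_force': [-0.5885, -0.4669, -5.4268], 'grip_width': 0.0525}
shift [-1.0634 -3.2591  0.0168] turn [ 0.     -0.     -0.0127] rows 12.331824381117164 0.31974716463889663
```

Request:
{"fn": "send_rows", "kwargs": {"deltas": [[0.4,-0.03,-0.09,0,0,0,0],[0.4,-0.09,-0.26,0,0,0,0],[0.4,-0.15,-0.45,0,0,0,0],[0.4,-0.21,-0.63,0,0,0,0],[0.4,-0.266,-0.815,0,0,0,0]]}}

```text
clock: 14.08
tcp_pos: [0.5231, -0.1059, 0.166]
orientation: [-3.13, 0.268, 0.005]
contact_force: [1.3, -0.8, -5.2]
grip_width: 0.0526
```

Request:
{"fn": "send_rows", "kwargs": {"deltas": [[0.4,-0.065,-0.2,0,0,0,0],[0.4,-0.13,-0.4,0,0,0,0],[0.4,-0.2,-0.61,0,0,0,0],[0.4,-0.266,-0.815,0,0,0,0]]}}

```text
clock: 14.42
tcp_pos: [0.5044, 0.0214, 0.1663]
orientation: [3.13, -0.267, -0.004]
contact_force: [0.7, 0.8, -4.9]
grip_width: 0.0527
```

Request:
{"fn": "send_rows", "kwargs": {"deltas": [[0.4,-0.065,-0.2,0,0,0,0],[0.4,-0.13,-0.4,0,0,0,0],[0.4,-0.2,-0.61,0,0,0,0],[0.4,-0.266,-0.815,0,0,0,0]]}}

```text
clock: 14.75
tcp_pos: [0.4857, 0.1483, 0.1663]
orientation: [3.129, -0.267, -0.004]
contact_force: [1.4, 0.4, -4.3]
grip_width: 0.053
```

Request:
{"fn": "send_rows", "kwargs": {"deltas": [[0.4,-0.06,-0.19,0,0,0,-0.003],[0.4,-0.12,-0.37,0,0,0,-0.006],[0.4,-0.18,-0.55,0,0,0,-0.01],[0.4,-0.23,-0.7,0,0,0,-0.013],[0.4,-0.255,-0.79,0,0,0,-0.013],[0.4,-0.266,-0.815,0,0,0,-0.013],[0.4,-0.266,-0.815,0,0,0,-0.013],[0.4,-0.266,-0.815,0,0,0,-0.013]]}}

```text
clock: 15.42
tcp_pos: [0.4686, 0.2725, 0.1667]
orientation: [3.133, -0.204, -0.002]
contact_force: [-0.4, -1.4, -5.7]
grip_width: 0.0524
```

```bash
python3 -c "
from h import *
state();snap('wrist','w4.png');delta((.4692,.2737,.03),np.radians(82.5))"
```

```text
{'clock': 15.4167, 'joints': [-0.3999, 0.3332, -0.2952, 1.906, 0.1202, 0.9219, -2.4539], 'tcp_pos': [0.4686, 0.2725, 0.1667], 'orientation': [3.1329, -0.2043, -0.0024], 'contact_force': [-0.4214, -1.3573, -5.7277], 'grip_width': 0.0524}
shift [-0.     -0.0132  0.9126] turn [ 0.0006  0.0003 -0.0002] rows 3.283031190576102 0.018473731381669804
```

View pics/w4.png

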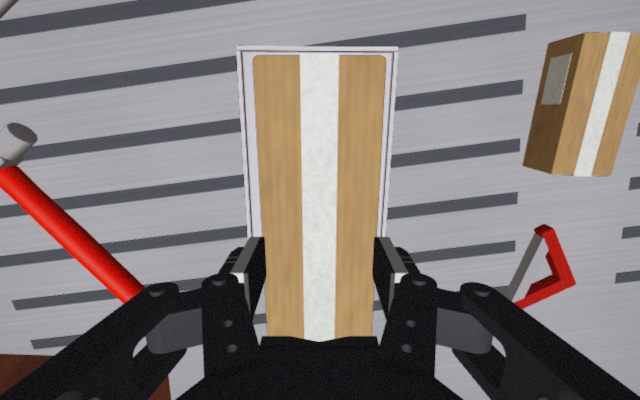

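The carton is held level over the tray: its far edge is at (253,55)–(386,57), and the tray's far rim runs (238,47)–(397,47).

```bash
python3 -c "
from h import *
c=ray('w4',[(252,56),(387,56)],.188);t=ray('w4',[(238,47),(397,47)],.015)
u=np.array([np.cos(np.radians(-7.5)),np.sin(np.radians(-7.5))])
print(c,t,'carton',c.mean(0)-.09*u,'tray',t.mean(0)-.125*u)
for p in(c,t):
  d=p[0]-p[1];print(np.linalg.norm(d),np.degrees(np.arctan2(d[1],d[0]))-90)"
```

```text
[[0.56138872 0.28883157]
 [0.55423394 0.23443914]] [[0.60082484 0.33047394]
 [0.58184844 0.18614882]] carton [0.46858129 0.27338271] tray [0.46740603 0.27462715]
0.05486098671641227 -7.49367167218584
0.1455673275620774 -7.4904923880687875
```

Request:
{"fn": "send_rows", "kwargs": {"deltas": [[0.4,0,-0.005,0.08,0,0,0],[0.4,0,-0.005,0.22,0,0,0],[0.4,0,-0.005,0.38,0,0,0],[0.4,0,-0.005,0.54,0,0,0],[0.4,0,-0.005,0.7,0,0,0],[0.4,0,-0.005,0.82,0,0,0],[0.4,0,-0.005,0.89,0,0,0],[0.4,0,-0.005,0.92,0,0,0],[0.4,0,-0.005,0.94,0,0,0],[0.4,0,-0.005,0.945,0,0,0],[0.4,0,-0.005,0.945,0,0,0]]}}

```text
clock: 16.38
tcp_pos: [0.4701, 0.2748, 0.0267]
orientation: [-3.134, 0.205, -0.002]
contact_force: [-0.2, -0.6, -4.7]
grip_width: 0.0527
```

Request:
{"fn": "send_rows", "kwargs": {"deltas": [[0.4,0,0,0.005,0,0,0],[0.4,0,0,0.01,0,0,0],[0.4,0,0,0.01,0,0,0]]}}

```text
clock: 16.63
tcp_pos: [0.4698, 0.2748, 0.025]
orientation: [-3.134, 0.204, -0.001]
contact_force: [-0.6, -0.5, -5.0]
grip_width: 0.0527
```

Request:
{"fn": "send_rows", "kwargs": {"deltas": [[0.4,0,0,0.007,0,0,0],[0.4,0,0,0.014,0,0,0],[0.4,0,0,0.018,0,0,0],[0.4,0,0,0.018,0,0,0]]}}

```text
clock: 16.97
tcp_pos: [0.4697, 0.2747, 0.0227]
orientation: [-3.135, 0.204, -0.001]
contact_force: [-2.4, -1.6, 5.4]
grip_width: 0.0529
```

Request:
{"fn": "send_rows", "kwargs": {"deltas": [[1,0,0,0,0,0,0],[1,0,0,0,0,0,0],[1,0,0,0,0,0,0],[1,0,0,0,0,0,0],[1,0,0,0,0,0,0],[1,0,0,0,0,0,0]]}}

```text
clock: 17.47
tcp_pos: [0.4695, 0.2746, 0.0217]
orientation: [-3.135, 0.204, -0.0]
contact_force: [-1.5, 0.5, 0.0]
grip_width: 0.0855
```

Request:
{"fn": "send_rows", "kwargs": {"deltas": [[1,0,0,-0.1,0,0,0],[1,0,0,-0.3,0,0,0],[1,0,0,-0.55,0,0,0],[1,0,0,-0.8,0,0,0],[1,0,0,-1,0,0,0],[1,0,0,-1,0,0,0],[1,0,0,-1,0,0,0]]}}

```text
clock: 18.05
tcp_pos: [0.4705, 0.2752, 0.1736]
orientation: [-3.133, 0.204, -0.006]
contact_force: [0.8, 0.2, -1.3]
grip_width: 0.0855
```

```bash
python3 -c "
from h import *
state();delta((.5065,.0204,.165),np.radians(81));snap('wrist','w5.png');snap('top','t5.png')"
```

```text
{'clock': 18.05, 'joints': [-0.3965, 0.3265, -0.3013, 1.8975, 0.1199, 0.9305, -2.4552], 'tcp_pos': [0.4705, 0.2752, 0.1736], 'orientation': [-3.1326, 0.2043, -0.0057], 'contact_force': [0.7681, 0.1958, -1.3033], 'grip_width': 0.0855}
shift [0.4582 1.6535 0.0549] turn [-0.0008 -0.0011  0.0085] rows 6.175100732623485 0.21733051882371224
```

Request:
{"fn": "send_rows", "kwargs": {"deltas": [[1,0.06,0.21,0,0,0,0],[1,0.12,0.42,0,0,0,0],[1,0.18,0.63,0,0,0,0],[1,0.23,0.827,0,0,0,0]]}}

```text
clock: 18.48
tcp_pos: [0.4865, 0.1448, 0.1698]
orientation: [3.133, -0.204, -0.005]
contact_force: [0.5, 0.5, 0.2]
grip_width: 0.0854
```

Request:
{"fn": "send_rows", "kwargs": {"deltas": [[1,0.06,0.21,0,0,0,0.008],[1,0.12,0.42,0,0,0,0.008],[1,0.18,0.63,0,0,0,0.008],[1,0.23,0.827,0,0,0,0.008],[1,0.23,0.827,0,0,0,0.008],[1,0.23,0.827,0,0,0,0.008],[1,0.23,0.827,0,0,0,0.008],[1,0.23,0.827,0,0,0,0.008]]}}

```text
clock: 19.15
tcp_pos: [0.505, 0.021, 0.1709]
orientation: [-3.132, 0.24, 0.003]
contact_force: [0.1, 0.3, 0.1]
grip_width: 0.0851
```

```bash
python3 -c "
from h import *
state();delta((.5065,.0204,.0215),np.radians(81))"
```

```text
{'clock': 19.15, 'joints': [-0.0081, 0.2608, -0.1828, 1.99, 0.0591, 0.8974, -1.9457], 'tcp_pos': [0.505, 0.021, 0.1709], 'orientation': [-3.1322, 0.24, 0.0027], 'contact_force': [0.1227, 0.2845, 0.1208], 'grip_width': 0.0851}
shift [0.0121 0.0026 0.996 ] turn [-0.      0.0005  0.0013] rows 3.5829954541448865 0.03577469166816823
```

Request:
{"fn": "send_rows", "kwargs": {"deltas": [[1,0.01,0,0.25,0,0,0.001],[1,0.01,0,0.5,0,0,0.001],[1,0.01,0,0.75,0,0,0.001],[1,0.01,0,0.9,0,0,0.001],[1,0.01,0,0.98,0,0,0.001],[1,0.01,0,0.98,0,0,0.001],[1,0.01,0,0.98,0,0,0.001]]}}

```text
clock: 19.73
tcp_pos: [0.5066, 0.0206, 0.0243]
orientation: [-3.132, 0.245, 0.003]
contact_force: [-0.1, 0.4, 0.4]
grip_width: 0.0852
```

Request:
{"fn": "send_rows", "kwargs": {"deltas": [[0.7,0,0,0,0,0,0],[0.7,0,0,0,0,0,0],[0.7,0,0,0,0,0,0],[0.7,0,0,0,0,0,0],[0.4,0,0,0,0,0,0],[0.4,0,0,0,0,0,0],[0.4,0,0,0,0,0,0],[0.4,0,0,0,0,0,0],[0.4,0,0,0,0,0,0]]}}

```text
clock: 20.48
tcp_pos: [0.5109, 0.0195, 0.0282]
orientation: [-3.131, 0.249, -0.012]
contact_force: [-1.7, -1.6, 25.8]
grip_width: 0.0343
```

The width has dropped to 34 mm with 26 N upward, so something is off again. Looking from all cameras in one picture.

```bash
python3 -c "
from h import *
snap('wrist','w6.png');snap('top','t6.png');snap('scene','s6.png')
a=cv2.imread('pics/t6.png')[185:310,250:375];b=cv2.imread('pics/s6.png')[130:290,210:370];c=cv2.imread('pics/w6.png')
I=cv2.INTER_CUBIC
cv2.imwrite('pics/c6.png',np.vstack([np.hstack([cv2.resize(a,(350,350),interpolation=I),cv2.resize(b,(350,350),interpolation=I)]),np.hstack([cv2.resize(c,(400,250)),np.zeros((250,300,3),np.uint8)])]))"
```

```text
(no output)
```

View pics/c6.png

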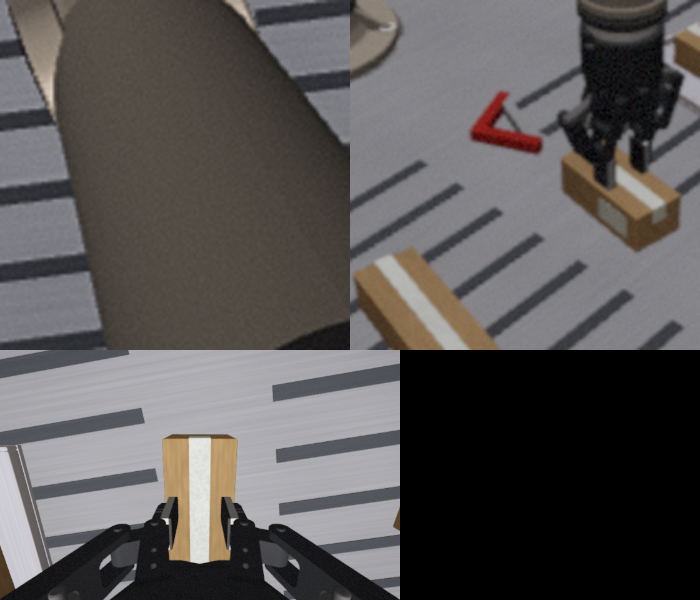

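The fingers read 34 mm open and overlap the carton's sides in both views. The carton is upright and square to the jaws, so the pads seem to have sunk past its faces. I'll open gently, then lift clear and measure.

Request:
{"fn": "send_rows", "kwargs": {"deltas": [[0.5,0,0,0,0,0,0],[0.55,0,0,0,0,0,0],[0.6,0,0,0,0,0,0],[0.65,0,0,0,0,0,0],[0.7,0,0,0,0,0,0],[0.8,0,0,0,0,0,0],[1,0,0,0,0,0,0],[1,0,0,0,0,0,0],[1,0,0,0,0,0,0],[1,0,0,0,0,0,0]], "squeeze": 30}}

```text
clock: 21.47
tcp_pos: [0.507, 0.0193, 0.0246]
orientation: [3.132, -0.248, -0.0]
contact_force: [-1.3, -0.0, -1.0]
grip_width: 0.0853
```

Request:
{"fn": "send_rows", "kwargs": {"deltas": [[1,0,0,-0.1,0,0,0],[1,0,0,-0.3,0,0,0],[1,0,0,-0.55,0,0,0],[1,0,0,-0.8,0,0,0],[1,0,0,-1,0,0,0],[1,0,0,-1,0,0,0],[1,0,0,-1,0,0,0],[1,0,0,-1,0,0,0]]}}

```text
clock: 22.13
tcp_pos: [0.5065, 0.0192, 0.1741]
orientation: [3.131, -0.248, -0.001]
contact_force: [0.2, -0.2, -0.4]
grip_width: 0.0852
```

```bash
cat > seg.py <<'E'
from h import *
def box(f,z,roi,near=None):
    """centre/yaw of the tan carton's face (brown or tape white inside hull) in a frame roi (x0,y0,x1,y1)"""
    d=np.load('pics/'+f+'.npz')['pixels'];x0,y0,x1,y1=roi
    p=d[y0:y1,x0:x1].astype(int);m=((p[...,0]-p[...,2])>35).astype(np.uint8)
    if m.sum()<50: print('none');return
    m=cv2.morphologyEx(m,cv2.MORPH_OPEN,np.ones((3,3),np.uint8));m=cv2.morphologyEx(m,cv2.MORPH_CLOSE,np.ones((35,35),np.uint8))
    q=cv2.findContours(m,0,2)[0];q=max(q,key=cv2.contourArea)
    rc=cv2.boxPoints(cv2.minAreaRect(q))+[x0,y0];print('px',rc.round(1).tolist());w=ray(f,rc,z)
    (c,s,a)=cv2.minAreaRect((ray(f,(q[:,0]+[x0,y0]).astype(float),z)*1000).astype(np.float32));print(np.round(c,1),np.round(s,1),round(a,2))
E
python3 -c "
from seg import *
state();snap('wrist','w7.png');box('w1',.045,(270,100,370,250));box('w7',.045,(250,90,400,250));delta((.5065,.0204,.0235),np.radians(81))"
```

```text
{'clock': 22.1333, 'joints': [-0.003, 0.2587, -0.1847, 1.9842, 0.0599, 0.9047, -1.948], 'tcp_pos': [0.5065, 0.0192, 0.1741], 'orientation': [3.1315, -0.2484, -0.0013], 'contact_force': [0.1903, -0.1947, -0.4134], 'grip_width': 0.0852}
px [[289.0, 249.0], [289.0, 121.0], [349.0, 121.0], [349.0, 249.0]]
[504.   21.7] [ 55.4 125.6] 80.99
px [[288.0, 120.0], [348.0, 120.0], [348.0, 249.0], [288.0, 249.0]]
[502.7  21.8] [ 55.3 127.2] 80.76
shift [ 0.0035 -0.009   1.0001] turn [ 0.0002  0.0007 -0.0004] rows 3.5975884098696906 0.020303359408149303
```

The carton is still upright and within about 1 mm of where it stood. Regrasping with a slow staged close.

Request:
{"fn": "send_rows", "kwargs": {"deltas": [[1,0.003,-0.009,0.25,0,0,0],[1,0.003,-0.009,0.5,0,0,0],[1,0.003,-0.009,0.75,0,0,0],[1,0.003,-0.009,0.9,0,0,0],[1,0.003,-0.009,0.98,0,0,0],[1,0.003,-0.009,0.98,0,0,0],[0.8,0.003,-0.009,0.98,0,0,0],[0.7,0.003,-0.009,0.98,0,0,0],[0.7,0.003,-0.009,0.98,0,0,0],[0.7,0.003,-0.009,0.98,0,0,0],[0.7,0.003,-0.009,0.98,0,0,0]]}}

```text
clock: 23.1
tcp_pos: [0.5084, 0.0206, 0.0286]
orientation: [-3.131, 0.249, -0.003]
contact_force: [-0.2, 0.5, 0.4]
grip_width: 0.0596
```

Request:
{"fn": "send_rows", "kwargs": {"deltas": [[0.66,0,0,0,0,0,0],[0.64,0,0,0,0,0,0],[0.62,0,0,0,0,0,0],[0.6,0,0,0,0,0,0],[0.58,0,0,0,0,0,0],[0.56,0,0,0,0,0,0],[0.55,0,0,0,0,0,0],[0.55,0,0,0,0,0,0]], "squeeze": 40}}

```text
clock: 23.77
tcp_pos: [0.5078, 0.0206, 0.0277]
orientation: [3.132, -0.248, -0.0]
contact_force: [0.3, -0.0, 0.0]
grip_width: 0.0471
```

The width went to 47 mm with no force. In the last picture the fingertips sit level with the carton's top edge, not below it. So the real tip reach is about 18 mm less than I assumed, and the failed grasps were simply too shallow. I'll open and go about 16 mm deeper.

Request:
{"fn": "send_rows", "kwargs": {"deltas": [[1,0,0,0,0,0,0],[1,0,0,0,0,0,0],[1,0,0,0,0,0,0],[1,0,0,0.03,0,0,0],[1,0,0,0.06,0,0,0],[1,0,0,0.085,0,0,0],[1,0,0,0.1,0,0,0],[1,0,0,0.1,0,0,0],[1,0,0,0.1,0,0,0]]}}

```text
clock: 24.52
tcp_pos: [0.5076, 0.0206, 0.0125]
orientation: [3.132, -0.248, -0.001]
contact_force: [-0.4, -0.2, -0.2]
grip_width: 0.0856
```

Request:
{"fn": "send_rows", "kwargs": {"deltas": [[0.7,0,0,0,0,0,0],[0.7,0,0,0,0,0,0],[0.7,0,0,0,0,0,0],[0.7,0,0,0,0,0,0],[0.64,0,0,0,0,0,0],[0.6,0,0,0,0,0,0],[0.55,0,0,0,0,0,0],[0.5,0,0,0,0,0,0],[0.5,0,0,0,0,0,0],[0.5,0,0,0,0,0,0]], "squeeze": 50}}

```text
clock: 25.35
tcp_pos: [0.5079, 0.0205, 0.0133]
orientation: [3.132, -0.249, 0.001]
contact_force: [-2.2, -0.5, 6.0]
grip_width: 0.0547
```

Gripped properly (54.7 mm). Lifting and carrying back to the stack.

Request:
{"fn": "send_rows", "kwargs": {"deltas": [[0.5,0,0,-0.03,0,0,0],[0.5,0,0,-0.12,0,0,0],[0.5,0,0,-0.28,0,0,0],[0.5,0,0,-0.45,0,0,0],[0.5,0,0,-0.65,0,0,0],[0.5,0,0,-0.85,0,0,0],[0.5,0,0,-0.96,0,0,0],[0.5,0,0,-1,0,0,0],[0.5,0,0,-1,0,0,0],[0.5,0,0,-1,0,0,0]]}}

```text
clock: 26.18
tcp_pos: [0.5069, 0.0205, 0.1618]
orientation: [3.131, -0.248, -0.002]
contact_force: [0.0, 0.4, -2.8]
grip_width: 0.0545
```

```bash
python3 -c "
from h import *
state();delta((.5446+.0012,-.2325,.165),np.radians(78.1))"
```

```text
{'clock': 26.1833, 'joints': [-0.0032, 0.2757, -0.1883, 1.9944, 0.0662, 0.8787, -1.9559], 'tcp_pos': [0.5069, 0.0205, 0.1618], 'orientation': [3.1314, -0.2483, -0.0023], 'contact_force': [0.0344, 0.3846, -2.7684], 'grip_width': 0.0545}
shift [ 0.5216  1.6245 -0.0214] turn [0.0002 0.0004 0.0157] rows 6.137750793374344 0.39581222311126896
```

Request:
{"fn": "send_rows", "kwargs": {"deltas": [[0.5,0.03,0.09,0,0,0,0],[0.5,0.08,0.26,0,0,0,0],[0.5,0.145,0.45,0,0,0,0],[0.5,0.2,0.63,0,0,0,0],[0.5,0.261,0.812,0,0,0,0]]}}

```text
clock: 26.6
tcp_pos: [0.5257, -0.1069, 0.1604]
orientation: [-3.132, 0.247, 0.007]
contact_force: [-0.1, -0.0, -3.1]
grip_width: 0.0547
```

Request:
{"fn": "send_rows", "kwargs": {"deltas": [[0.5,0.06,0.19,0,0,0,0.004],[0.5,0.12,0.37,0,0,0,0.008],[0.5,0.18,0.55,0,0,0,0.012],[0.5,0.23,0.7,0,0,0,0.016],[0.5,0.25,0.79,0,0,0,0.016],[0.5,0.261,0.812,0,0,0,0.016],[0.5,0.261,0.812,0,0,0,0.016],[0.5,0.261,0.812,0,0,0,0.016]]}}

```text
clock: 27.27
tcp_pos: [0.5464, -0.2302, 0.1618]
orientation: [-3.123, 0.324, 0.003]
contact_force: [-0.0, 0.3, -2.3]
grip_width: 0.0546
```

```bash
python3 -c "
from h import *
state();snap('wrist','w8.png');delta((.5458,-.2325,.06),np.radians(78.1))
p=np.load('pics/w8.npz')['pixels'].astype(int)
for x in (280,300,340,360):
  c=p[:,x];print(x,[(y,tuple(c[y])) for y in range(0,150,1) if y%6==0])" | cut -c1-1500
```

```text
{'clock': 27.2667, 'joints': [0.3431, 0.4012, -0.0628, 1.8056, 0.0289, 0.9376, -1.5094], 'tcp_pos': [0.5464, -0.2302, 0.1618], 'orientation': [-3.1233, 0.3239, 0.0027], 'contact_force': [-0.0185, 0.3083, -2.2811], 'grip_width': 0.0546}
shift [-0.0011  0.0193  0.6809] turn [-0.0004  0.0004  0.0006] rows 2.450443598339794 0.0207073279648043
280 [(0, (np.int64(165), np.int64(165), np.int64(170))), (6, (np.int64(81), np.int64(85), np.int64(91))), (12, (np.int64(81), np.int64(84), np.int64(91))), (18, (np.int64(85), np.int64(88), np.int64(94))), (24, (np.int64(168), np.int64(169), np.int64(173))), (30, (np.int64(169), np.int64(169), np.int64(173))), (36, (np.int64(172), np.int64(172), np.int64(176))), (42, (np.int64(169), np.int64(170), np.int64(173))), (48, (np.int64(170), np.int64(170), np.int64(175))), (54, (np.int64(171), np.int64(171), np.int64(175))), (60, (np.int64(176), np.int64(175), np.int64(180))), (66, (np.int64(173), np.int64(171), np.int64(177))), (72, (np.int64(126), np.int64(127), np.int64(133))), (78, (np.int64(84), np.int64(87), np.int64(90))), (84, (np.int64(86), np.int
[... 3831 characters left out ...]
.int64(82))), (72, (np.int64(175), np.int64(164), np.int64(159))), (78, (np.int64(172), np.int64(164), np.int64(164))), (84, (np.int64(165), np.int64(163), np.int64(166))), (90, (np.int64(163), np.int64(163), np.int64(166))), (96, (np.int64(175), np.int64(175), np.int64(179))), (102, (np.int64(177), np.int64(176), np.int64(180))), (108, (np.int64(178), np.int64(178), np.int64(183))), (114, (np.int64(175), np.int64(175), np.int64(180))), (120, (np.int64(85), np.int64(88), np.int64(92))), (126, (np.int64(86), np.int64(86), np.int64(93))), (132, (np.int64(93), np.int64(69), np.int64(45))), (138, (np.int64(160), np.int64(129), np.int64(80))), (144, (np.int64(190), np.int64(155), np.int64(107)))]
```

```bash
python3 -c "
from h import *
d=np.load('pics/w8.npz');M=cv2.Rodrigues(d['rvec'])[0];print('cam',(-M.T@d['tvec'].ravel()).round(3))
p=d['pixels'].astype(int);br=(p[...,0]-p[...,2])>30
for y in (60,90,120,134,145,160,180): 
  x=np.where(br[y])[0];x=x[(x>200)&(x<440)];w=[int(v) for v in np.where(p[y,240:400].min(1)>205)[0]+240];print(y,'brown',x.min(),x.max(),'tape',w[:1],w[-1:])
for x in (270,310,330,370): g=np.where(br[120:150,x]|(p[120:150,x].min(1)<60))[0]+120;L=p[120:150,x].sum(1);print(x,g[:1],L[8:24].tolist())
s=r.get_obs();c=s['tcp_pos'][:2]-[.0012,0];a=np.radians(-11.85);u=np.array([np.cos(a),np.sin(a)]);n=np.array([-u[1],u[0]])
for z in(.1485,.1935): print(z,cv2.projectPoints(np.array([[*(c+.06*u+k*.028*n),z] for k in(1,-1)]),d['rvec'],d['tvec'],d['camera_matrix'],None)[0][:,0].round(1).tolist())
b=np.array([.5444,-.2325]);print('bot far',cv2.projectPoints(np.array([[*(b+.12*u+k*.03*n),.045] for k in(1,-1)]),d['rvec'],d['tvec'],d['camera_matrix'],None)[0][:,0].round(1).tolist())"
```

```text
cam [ 0.614 -0.244  0.319]
60 brown 288 360 tape [315] [333]
90 brown 289 359 tape [315] [332]
120 brown 290 358 tape [315] [332]
134 brown 264 374 tape [] []
145 brown 252 386 tape [300] [338]
160 brown 253 385 tape [300] [337]
180 brown 254 384 tape [301] [337]
270 [131] [523, 522, 469, 263, 196, 202, 203, 207, 200, 239, 366, 440, 434, 430, 429, 431]
310 [120] [437, 438, 379, 196, 216, 278, 340, 346, 473, 631, 674, 674, 677, 678, 675, 673]
330 [131] [675, 683, 611, 208, 220, 276, 335, 342, 484, 642, 687, 687, 683, 678, 677, 679]
370 [133] [260, 312, 442, 487, 322, 213, 204, 211, 199, 242, 349, 426, 422, 423, 429, 429]
0.1485 [[268.9, 128.2], [372.3, 128.1]]
0.1935 [[251.3, 135.1], [390.8, 135.0]]
bot far [[286.6, 45.3], [360.5, 45.3]]
```

Request:
{"fn": "send_rows", "kwargs": {"deltas": [[0.5,0.005,0.023,0.06,0,0,0],[0.5,0.005,0.023,0.18,0,0,0],[0.5,0.005,0.023,0.32,0,0,0],[0.5,0.005,0.023,0.46,0,0,0],[0.5,0.005,0.023,0.56,0,0,0],[0.5,0.005,0.023,0.62,0,0,0],[0.5,0.005,0.023,0.65,0,0,0],[0.5,0.005,0.023,0.65,0,0,0],[0.5,0.005,0.023,0.65,0,0,0],[0.5,0.005,0.023,0.65,0,0,0]]}}

```text
clock: 28.15
tcp_pos: [0.5476, -0.236, 0.0663]
orientation: [3.124, -0.327, 0.003]
contact_force: [-0.3, -0.7, -2.7]
grip_width: 0.0547
```

```bash
python3 -c "
from h import *
state();delta((.5464,-.2337,.058),np.radians(78.1))"
```

```text
{'clock': 28.15, 'joints': [0.3467, 0.5256, -0.0583, 1.8669, 0.043, 0.7484, -1.5144], 'tcp_pos': [0.5476, -0.236, 0.0663], 'orientation': [3.1242, -0.3267, 0.003], 'contact_force': [-0.3478, -0.7017, -2.7491], 'grip_width': 0.0547}
shift [-0.0111 -0.0132  0.0552] turn [ 0.0001 -0.0006 -0.0002] rows 0.2079494756873026 0.016328744355375693
```

Request:
{"fn": "send_rows", "kwargs": {"deltas": [[0.5,-0.006,-0.008,0.01,0,0,0],[0.5,-0.006,-0.008,0.02,0,0,0],[0.5,-0.006,-0.008,0.03,0,0,0],[0.5,-0.006,-0.008,0.03,0,0,0],[0.5,-0.006,-0.008,0.03,0,0,0]]}}

```text
clock: 28.57
tcp_pos: [0.5461, -0.2345, 0.0608]
orientation: [3.125, -0.327, -0.0]
contact_force: [0.3, -1.0, -2.9]
grip_width: 0.0546
```

```bash
python3 -c "
from h import *
state();snap('wrist','w9.png')
d=np.load('pics/w9.npz');p=d['pixels'].astype(int);br=(p[...,0]-p[...,2])>30
for y in (30,60,100,125,145,160,180): 
  x=np.where(br[y])[0];x=x[(x>200)&(x<440)];w=[int(v) for v in np.where(p[y,240:400].min(1)>205)[0]+240];print(y,'brown',x[:1],x[-1:],'tape',w[:1],w[-1:])
for x in (270,295,345,370): L=p[:150,x].sum(1);print(x,'rows of dark',np.where(L<240)[0].tolist()[-14:], 'brown starts',np.where(br[:150,x])[0][:1])"
```

```text
{'clock': 28.5667, 'joints': [0.345, 0.5317, -0.0582, 1.8729, 0.0438, 0.7383, -1.517], 'tcp_pos': [0.5461, -0.2345, 0.0608], 'orientation': [3.1245, -0.3271, -0.0001], 'contact_force': [0.2699, -1.0491, -2.9165], 'grip_width': 0.0546}
30 brown [261] [376] tape [304] [333]
60 brown [262] [375] tape [304] [333]
100 brown [264] [373] tape [305] [332]
125 brown [265] [372] tape [304] [332]
145 brown [252] [386] tape [300] [338]
160 brown [253] [385] tape [300] [337]
180 brown [254] [384] tape [301] [337]
270 rows of dark [132, 133, 134, 135, 136, 137] brown starts [7]
295 rows of dark [131, 132, 133, 134, 135, 136, 137] brown starts [7]
345 rows of dark [132, 133, 134, 135, 136] brown starts [7]
370 rows of dark [133, 134, 135, 136, 137] brown starts [7]
```

```bash
python3 -c "
from h import *
z=.0608-.0133
a=ray('w9',[(319,6.5)],.045)[0];c=ray('w9',[(319,130.7)],z)[0];e=ray('w9',[(319,137.7)],z+.045)[0];print(a,c,e,np.linalg.norm(a-c),np.linalg.norm(a-e))"
```

```text
[ 0.66171518 -0.25800439] [ 0.60264419 -0.24545516] [ 0.60286696 -0.24547504] 0.060389281260513475 0.06016724752896605
```

The far-edge gap is 60.2–60.4 mm against an ideal 60 mm, and the carton is centred across the width, so I'll lower it.

Request:
{"fn": "send_rows", "kwargs": {"deltas": [[0.5,0,0,0.008,0,0,0],[0.5,0,0,0.014,0,0,0],[0.5,0,0,0.018,0,0,0],[0.5,0,0,0.018,0,0,0]]}}

```text
clock: 28.95
tcp_pos: [0.5461, -0.2345, 0.0584]
orientation: [3.124, -0.327, 0.0]
contact_force: [-1.4, 0.4, 2.1]
grip_width: 0.0548
```

Request:
{"fn": "send_rows", "kwargs": {"deltas": [[0.5,0,0,0.004,0,0,0],[0.5,0,0,0.004,0,0,0],[0.6,0,0,0.002,0,0,0],[0.65,0,0,0.002,0,0,0],[0.7,0,0,0,0,0,0],[0.8,0,0,0,0,0,0],[1,0,0,0,0,0,0],[1,0,0,0,0,0,0],[1,0,0,0,0,0,0],[1,0,0,0,0,0,0]]}}

```text
clock: 29.78
tcp_pos: [0.5462, -0.2344, 0.058]
orientation: [-3.125, 0.327, -0.0]
contact_force: [-0.0, -0.2, 0.2]
grip_width: 0.0856
```

Request:
{"fn": "send_rows", "kwargs": {"deltas": [[1,0,0,-0.1,0,0,0],[1,0,0,-0.3,0,0,0],[1,0,0,-0.55,0,0,0],[1,0,0,-0.8,0,0,0],[1,0,0,-1,0,0,0],[1,0,0,-1,0,0,0],[1,0,0,-1,0,0,0]]}}

```text
clock: 30.37
tcp_pos: [0.5474, -0.2349, 0.2103]
orientation: [3.124, -0.327, 0.007]
contact_force: [0.2, -0.2, -1.6]
grip_width: 0.086
```

Request:
{"fn": "send_rows", "kwargs": {"deltas": [[1,-0.1,0.15,0,0,0,0],[1,-0.2,0.35,0,0,0,0],[1,-0.3,0.55,0,0,0,0],[1,-0.35,0.75,0,0,0,0],[1,-0.4,0.95,0,0,0,0],[1,-0.4,1,0,0,0,0],[1,-0.4,1,0,0,0,0]]}}

```text
clock: 30.95
tcp_pos: [0.4537, -0.3714, 0.2065]
orientation: [3.123, -0.336, -0.004]
contact_force: [-0.1, -0.2, -0.2]
grip_width: 0.0855
```

```bash
python3 -c "
from h import *
state();snap('top','t9.png');snap('scene','s9.png')
a=cv2.imread('pics/t9.png');b=cv2.imread('pics/s9.png');I=cv2.INTER_CUBIC
cv2.imwrite('pics/c9.png',np.hstack([cv2.resize(a[130:270,390:480],(360,560),interpolation=I),cv2.resize(a[195:335,145:245],(400,560),interpolation=I)]))"
```

```text
{'clock': 30.95, 'joints': [0.5734, 0.3418, 0.0069, 1.7821, -0.001, 1.0201, -1.2045], 'tcp_pos': [0.4537, -0.3714, 0.2065], 'orientation': [3.1234, -0.3356, -0.0043], 'contact_force': [-0.0651, -0.2208, -0.2284], 'grip_width': 0.0855}
```

View pics/c9.png

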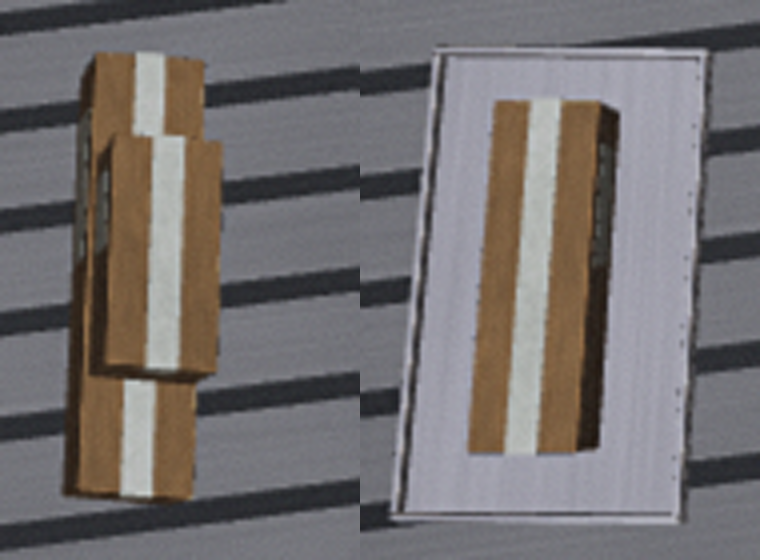

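The top carton's face is at (112,136), (221,142), (216,374), (104,370). The bottom carton's edges are unchanged at (95,53) and (191,500). The middle carton in the tray is at (495,100), (603,102), (577,452), (468,452).

```bash
python3 -c "
from m import *
show('top',ray('t9',P([(112,136),(221,142),(216,374),(104,370)],390,130),.09))
show('mid',ray('t9',P([(495-360,100),(603-360,102),(577-360,452),(468-360,452)],145,195),.044))
r.hand_in()"
```

```text
top centre [ 0.5432 -0.2324] yaw -11.78 len 0.1206 wid 0.0555
mid centre [0.4702 0.2739] yaw -7.59 len 0.1787 wid 0.0559
the job is handed in; nothing more can be done
```

The job is done and handed in at about 31 s. The top carton went to a clear bench spot, the middle carton into the tray, and the top carton back onto the bottom carton, in that order.

**Last checks (top camera):**

| Item | Compared with | Centre offset | Angle difference |
|---|---|---|---|
| Top carton | bottom carton | about 1.4 mm | 0.2° |
| Middle carton | tray | about 1 mm | 0.1° |

- **Bottom carton:** its edges sit at the same image positions as at the start.
- **Cartons and robot:** both moved cartons were upright in the last picture. The gripper was open and clear of everything.

**What went wrong on the way:** three grasp closings failed, one on the middle carton and two on the top carton while it stood on the bench. The fingertips reached about 18 mm less far down than the tool data led me to expect, so the jaws closed at or above the cartons' top edges. Neither carton moved measurably, and regrasping worked: closing in stages a few mm lower for the middle carton, about 15 mm deeper for the top one. The highest force I read was about 26 N, at the end of one failed closing. Forces were only read at the end of each move.

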